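# Roll the pipe to the pointers

## Robot

A 7-joint arm with a two-finger parallel gripper is mounted at the origin on a cart in front of the work surface, level with it; the furniture and walls round the work are solid. World frame = base frame: x ahead of the robot, y to its left, z up, the work surface at z = 0. Lengths are in m, angles in rad, forces in N, time in s.
With the tool pointing down it reaches from about 0.35 to 0.9 m from the base axis. Payload 8.1 kg.
Tool frame: the origin (TCP) lies between the finger pads; the fingertips stand 8 mm ahead of it and the grasp point (between the pads) lies 11 mm behind it; z points along the fingers, y is the line along which they close (so a half turn about z gives the same grasp; the last joint's range is limited). The gripper opens to 85 mm and grips with 20 to 120 N. Pads are 22 mm wide; open, the fingers measure 114 mm over their backs; the gripper's body (76 mm by 85 mm) begins 54 mm behind the grasp point. The pads swing forward as they close: fully open they stand 13 mm farther back than shut.
Start: joints at [-1.218, 0.434, 0.025, 1.573, -0.012, 1.134, -0.075], TCP at [0.275, 0.561, 0.205] pointing down, gripper open.
Joint ranges: [-2.62, 2.62], [-0.44, 2.09], [-1.27, 1.32], [0.08, 2.57], [-1.32, 4.46], [0.12, 2], [-2.74, 2.74]. Speed limits (rad/s): [2.22, 2.22, 3.01, 3.01, 3.14, 3.14, 3.14].

## Interface

Orientations are given as a 3x3 rotation matrix whose columns are the frame's x, y, z axes.
In Python, from station import robot gives the robot as it stands. The module is installed in compiled form; this text tells all that it offers.
- The arm moves only by the tool step_arm, never from a script. Its argument "deltas" is a list of rows, each a list of 6 numbers: the shift along the tool's x, y, z in m, then the turn, a rotation vector about the tool's x, y, z in degrees. A call has 1 to 8 rows; each row shifts and turns the commanded pose from where the row before left it, along the tool's axes as they then stand; what a row does not reach is not made up. A row lasts 1/8 s, in which the tool goes at most 62.5 mm and 10.7 degrees, less where a joint would pass 70% of its speed; a pose out of reach is approached as far as the arm can. A call is refused whole if a number of a shift passes 0.0625 or a number of a turn 10.7, either way. A call with a gripper value outside its range is refused whole. "jaw" is the opening, from 0 (shut) to 1 (fully open), set as the call begins (left out, the last holds). The fingers move at their own pace and stop on an object; "newtons" is the grip in N (left out, the last holds). Time passes only in rows, so rows that do not move let the fingers close. It gives the time, the measured TCP pose, the force, the opening and the grip force at its end, in the units of the state.
- robot.get_state(): the state, without advancing time (a new reading comes with each control period).
- robot.camera(name): name is "scene" or "side" or "wrist"; returns a dict with "frame" (480x640x3 uint8, red, green, blue), "fx", "fy", "cx", "cy" (pixels), "eye" and "rotation" of the camera in the world. Camera axes: x right, y down, z forward; pixel columns grow to the right and rows downward; lengths in m; the calibration is good to about 2 mm. A picture is of the moment at which its call begins. There is no depth.
- robot.sign_off(): hands the job in; it is judged then, once.
Trained networks look in a picture, given as the dict that the camera call returned (one of the last four; its "shot" number tells which), for a name from the list of things; names that differ only in an ending like _2 or _b are one class to them, and where a whole thing is asked for, a point or a joint stands for the part that bears it (a point fixed in the world has none). Each returns a list of dicts, best first, with "conf" (0 to 1); they miss things now and then, are a little off and sometimes report something else, mostly with a low value. They report only what shows in the picture. A call takes as long as a camera call.
- robot.regions_of(label, picture): "mask" (480x640 bool, what is visible of it) and "extent" ([left, top, width, height] as shares, 0 to 1, of the picture: columns of its width, rows of its height, round what is visible of it).
- robot.place_of(label, picture): "at" ([row, column] as shares, 0 to 1, of the picture: columns of its width, rows of its height: a listed point, or the origin of a listed thing).
The state is a dict: "clock": time; "joints": joint angles; "dq": joint speeds; "effort": joint torques, N m; "tcp_pos": TCP position; "tool_rot": TCP orientation; "force": force on the tool from outside, world axes, zero at the start; "ft_torque": the same for the moment, N m; "grip_width": finger opening in m; "gripper_force": force on a finger pad.
Only numpy, scipy, OpenCV 4.12 (cv2) and the standard library are available. Lean on these libraries where they do the work, as an engineer would, in place of code of your own. Each camera call takes 0.05 s, during which the arm holds its last target. There are 200 camera calls.

## Task

The pipe offcut on the cork-faced setting-out board has to be scribed at the two brass pointers on the side rails. With your fingertips, roll it along the board until it lies still and square across the board, with its middle line level with the two pointers. Let it turn as it goes, do not drag or lift it, do not let it run into the stop battens at the ends, and leave the other things lying as they are.

Things in the scene. Friction and masses are not known exactly. Their poses are not given: they have to be found in the camera images.
- pipe: Grey plastic pipe offcut on its side, 70 mm diameter, 150 mm long, about 0.35 kg. Origin at its centre, 35 mm above the cork (47 mm above the bench); x is its own axis, across the board; y, z turn as it rolls. Smooth, friction about 0.3: pushed at or just above mid-height it rolls freely; near the top it may jam. Rolling resistance: let go at 0.1 m/s it runs on some 13 mm, at 0.05 m/s some 3 mm.
- board: Setting-out board fixed on the bench, 184 mm (x, across) by 460 mm (y, direction of rolling). Origin under its centre, at bench height. Cork face 12 mm above the bench; side rails and end stop battens 24 mm. Rails' inner faces 160 mm apart, battens' inner faces 195 mm either side of the centre: the pipe touches one when its centre is 160 mm from the board's.
- pointers: Two small pointers (dark steel saddles with a brass diamond, tops 40 mm above the bench) fixed facing each other on the two rails, outside the rails' inner faces. Origin midway between them at bench height; x runs from one to the other, y along the board. At the start they are 160 to 220 mm along the board from the pipe, on either side of it.
- pencil: Bystander, to be left alone: flat carpenter's pencil, 153 x 14 x 8 mm, lying across the right-hand (-y) end of the board, outside the stop batten. Origin at the centre of its underside.
- tape_measure: Bystander, to be left alone: tape measure, 63 x 99 x 37 mm, on the bench left of the board. Origin at the centre of its underside.
- square: Bystander, to be left alone: combination square, 89 x 200 x 26 mm, on the bench farther left. Origin at the centre of its underside.
- bit_box: Bystander, to be left alone: small red case for drill bits, 58 x 100 x 30 mm, behind the board. Origin at the centre of its underside.

How it is judged:
By the outcome, as a careful person would: the job done as asked, in the order asked, and still so for the second after the job is handed in, with the robot touching nothing.
It also fails if it takes over 38 s, if anything falls off the work surface, if the arm or the gripper's body presses on something with over 40 N, if the wrist force passes 120 N, or if a joint passes its speed limit or range.

## Working session

There is one attempt and no reset: what is moved stays moved. The work goes in short steps, Python scripts to look and compute and a tool call to move; the robot and the scene stay as the last step left them, time stands still between calls to the robot, and variables do not carry over. Pictures are saved under pics/ and viewed, at most 12 in all, crops included, and the job is handed in when it is done.

Besides the shell and the picture viewer there is one more tool, called after "Request:" by a JSON object that holds its "op" and its "data", one argument or row to a line. step_arm: Moves the arm, as the interface text tells. Its arguments: {"type":"object","properties":{"deltas":{"type":"array"},"jaw":{"type":"number"},"newtons":{"type":"number"}},"required":["deltas"]}

```bash
mkdir -p pics; cat > h.py <<'E'
from station import robot
import numpy as np, cv2
def ray(c,at):
    p=np.array([(at[1]*640-c["cx"])/c["fx"],(at[0]*480-c["cy"])/c["fy"],1.])
    return np.array(c["eye"]),np.array(c["rotation"])@p
def hit(c,at,z):
    e,d=ray(c,at); return e+d*(z-e[2])/d[2]
def proj(c,P):
    q=np.array(c["rotation"]).T@(np.array(P)-np.array(c["eye"])); return c["fx"]*q[0]/q[2]+c["cx"],c["fy"]*q[1]/q[2]+c["cy"]
Z=dict(pipe=.047,board=0,pointers=0,pencil=0,tape_measure=0,square=0,bit_box=0)
E
python3 - <<'E'
from h import *
s=robot.get_state();print(s["clock"],s["tcp_pos"],s["tool_rot"],s["grip_width"])
for n in ["scene","side"]:
    c=robot.camera(n);cv2.imwrite(f"pics/{n}0.png",c["frame"][:,:,::-1]);print(n,np.round(c["eye"],3))
    for k in Z:
        for r in robot.place_of(k,c)[:2]: print(k,round(r["conf"],2),np.round(np.array(r["at"])*[480,640]),np.round(hit(c,r["at"],Z[k]),4))
E
```

```text
0.0 [0.27493373 0.56067643 0.20381679] [[-8.97865984e-01  4.40268505e-01 -5.63521396e-04]
 [ 4.40268844e-01  8.97864804e-01 -1.46259786e-03]
 [-1.37969748e-04 -1.56131778e-03 -9.99998772e-01]] 0.0851056026065325
scene [-0.117 -0.816  0.801]
pipe 0.85 [250. 306.] [0.4472 0.0091 0.047 ]
board 0.6 [283. 333.] [ 0.4609 -0.0867  0.    ]
pencil 0.81 [332. 402.] [ 0.4876 -0.3027  0.    ]
tape_measure 0.72 [233. 240.] [0.3759 0.2272 0.    ]
bit_box 0.85 [240. 356.] [0.6191 0.0214 0.    ]
side [ 0.526 -0.874  0.739]
pipe 0.57 [243. 306.] [0.4397 0.009  0.047 ]
board 0.62 [287. 307.] [ 0.4503 -0.1042  0.    ]
pencil 0.69 [360. 313.] [ 0.4793 -0.3172  0.    ]
tape_measure 0.57 [211. 293.] [0.3823 0.222  0.    ]
square 0.8 [180. 292.] [0.3566 0.4097 0.    ]
bit_box 0.97 [256. 375.] [0.62  0.024 0.   ]
bit_box 0.41 [246. 306.] [0.435  0.0544 0.    ]
```

View pics/scene0.png

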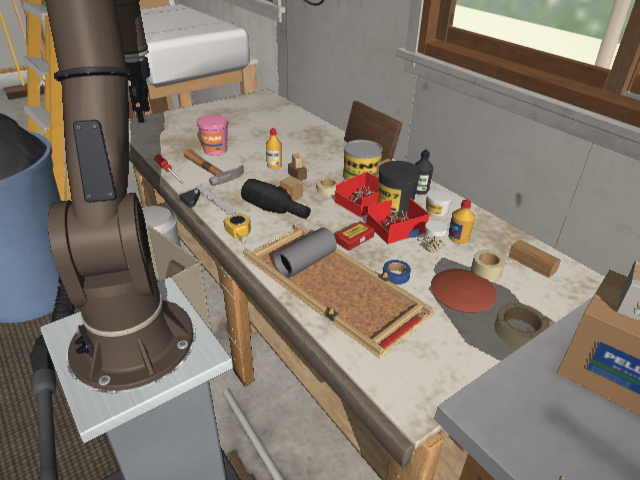

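View pics/side0.png

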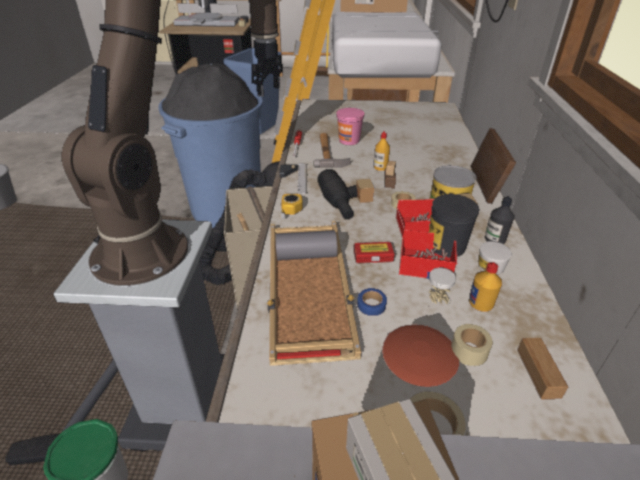

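The pictures show the pipe at the +y end of the board: scene (305,250), side (306,243). The pointers are at scene (332,312) and side (271,302)/(351,299), so the pipe has to roll toward -y.

```bash
cat >> h.py <<'E'
from scipy.spatial.transform import Rotation as R
def plan(p1,yaw1,n,s=None):
    """n equal rows to TCP p1 pointing down, tool y axis at world angle yaw1 (deg)"""
    s=s or robot.get_state(); p=np.array(s["tcp_pos"]);A=np.array(s["tool_rot"])
    a=np.radians(yaw1);y=np.array([np.cos(a),np.sin(a),0]);z=np.array([0,0,-1.]);B=np.c_[np.cross(y,z),y,z]
    rv=R.from_matrix(A.T@B).as_rotvec(); out=[]; C=A
    for i in range(n):
        out.append([*np.round(C.T@((np.array(p1)-p)/n),4).tolist(),*np.round(np.degrees(rv)/n,2).tolist()])
        C=C@R.from_rotvec(rv/n).as_matrix()
    return out
E
python3 - <<'E'
from h import *
c=robot.camera("side")
for q,z in [((272,228),.024),((342,226),.024),((271,360),.024),((357,357),.024),((271,302),.035),((351,299),.035)]:
    print(q,np.round(hit(c,(q[1]/480,q[0]/640),z),4))
c=robot.camera("scene")
for q,z in [((245,250),.024),((380,354),.024),((433,312),.024),((332,312),.035)]:
    print(q,np.round(hit(c,(q[1]/480,q[0]/640),z),4))
for r in plan([.45,.09,.26],2,10): print(r)
E
```

```text
(272, 228) [0.3369 0.0986 0.024 ]
(342, 226) [0.5301 0.1194 0.024 ]
(271, 360) [ 0.399  -0.3389  0.024 ]
(357, 357) [ 0.5677 -0.3221  0.024 ]
(271, 302) [ 0.3781 -0.1932  0.035 ]
(351, 299) [ 0.5552 -0.1737  0.035 ]
(245, 250) [0.3347 0.1214 0.024 ]
(380, 354) [ 0.3903 -0.3381  0.024 ]
(433, 312) [ 0.5672 -0.3139  0.024 ]
(332, 312) [ 0.3757 -0.1952  0.035 ]
[-0.0364, -0.0346, -0.0055, 0.0, -0.0, 6.19]
[-0.04, -0.0305, -0.0055, 0.0, -0.0, 6.19]
[-0.043, -0.026, -0.0055, 0.0, -0.0, 6.19]
[-0.0456, -0.0212, -0.0055, 0.0, -0.0, 6.19]
[-0.0476, -0.0162, -0.0055, 0.0, -0.0, 6.19]
[-0.0491, -0.0109, -0.0055, 0.0, -0.0, 6.19]
[-0.0499, -0.0056, -0.0055, 0.0, -0.0, 6.19]
[-0.0503, -0.0002, -0.0055, 0.0, -0.0, 6.19]
[-0.05, 0.0052, -0.0055, 0.0, -0.0, 6.19]
[-0.0491, 0.0106, -0.0055, 0.0, -0.0, 6.19]
```

Request:
{"op": "step_arm", "data": {
  "deltas": [
    [-0.0364,-0.0346,-0.0055,0,0,5.7],
    [-0.04,-0.0305,-0.0055,0,0,5.7],
    [-0.043,-0.026,-0.0055,0,0,5.7],
    [-0.0456,-0.0212,-0.0055,0,0,5.7],
    [-0.0476,-0.0162,-0.0055,0,0,5.7],
    [-0.0491,-0.0109,-0.0055,0,0,5.7],
    [-0.0499,-0.0056,-0.0055,0,0,5.7],
    [-0.0503,-0.0002,-0.0055,0,0,5.7]
  ]
}}

```text
clock: 1.9
tcp_pos: [0.4267, 0.1871, 0.2491]
tool_rot: [[-0.311, 0.951, 0.001], [0.951, 0.311, 0.001], [0.0, 0.001, -1.0]]
force: [1.1, 1.2, -0.0]
grip_width: 0.0852
gripper_force: 0.0
```

Request:
{"op": "step_arm", "data": {
  "deltas": [
    [-0.05,0.0052,-0.0055,0,0,5.7],
    [-0.0491,0.0106,-0.0055,0,0,5.7],
    [0,0,0,0,0,0]
  ]
}}

```text
clock: 2.28
tcp_pos: [0.4694, 0.0931, 0.2604]
tool_rot: [[-0.112, 0.994, 0.002], [0.994, 0.112, -0.001], [-0.001, 0.002, -1.0]]
force: [0.2, 0.2, -0.1]
grip_width: 0.0853
gripper_force: 0.0
```

```bash
python3 - <<'E'
from h import *
s=robot.get_state();print(s["clock"],s["tcp_pos"],np.round(s["tool_rot"],3).tolist())
for n in ["wrist","scene"]:
    c=robot.camera(n);cv2.imwrite(f"pics/{n}1.png",c["frame"][:,:,::-1]);print(n,np.round(c["eye"],3),np.round(c["rotation"],2).tolist())
    for k in ["pipe","pointers","board","tape_measure"]:
        for r in robot.place_of(k,c)[:2]: print(k,round(r["conf"],2),np.round(np.array(r["at"])*[480,640]),np.round(hit(c,r["at"],Z[k]),4))
E
```

```text
2.275 [0.46938262 0.09311868 0.26038882] [[-0.112, 0.994, 0.002], [0.994, 0.112, -0.001], [-0.001, 0.002, -1.0]]
wrist [0.46 0.17 0.43] [[0.99, 0.11, 0.04], [0.11, -0.95, -0.3], [0.0, 0.3, -0.95]]
pipe 0.67 [279. 286.] [0.443 0.002 0.047]
pipe 0.41 [262. 451.] [0.6018 0.0378 0.047 ]
board 0.81 [336. 292.] [ 0.4545 -0.0901  0.    ]
tape_measure 0.92 [ 35. 243.] [0.3805 0.2223 0.    ]
scene [-0.117 -0.816  0.801] [[0.81, -0.33, 0.48], [-0.59, -0.49, 0.65], [0.02, -0.81, -0.59]]
pipe 0.79 [252. 307.] [ 4.422e-01 -4.000e-04  4.700e-02]
pipe 0.44 [206. 210.] [0.3392 0.3286 0.047 ]
board 0.93 [284. 332.] [ 0.4563 -0.0878  0.    ]
tape_measure 0.77 [233. 241.] [0.377 0.227 0.   ]
```

View pics/wrist1.png

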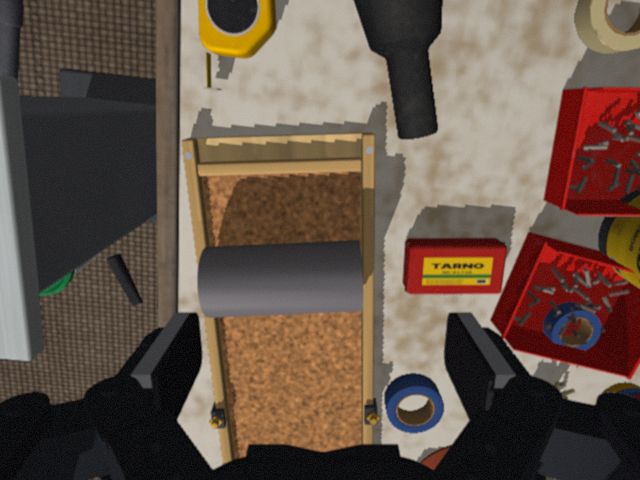

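The wrist view shows the pipe between columns 202 and 362, rows 241-317. The brass diamonds are at (217,416) and (372,412), and the inside of the +y batten is at row ~175.

```bash
python3 - <<'E'
from h import *
c=robot.camera("wrist")
for n,q,z in [("ptrL",(217,418),.037),("ptrR",(372,413),.037),("outTL",(184,141),.024),("outTR",(374,134),.024),("outR low",(379,445),.024),("outL low",(228,460),.024),("batL",(201,177),.024),("batR",(361,171),.024),
 ("pipeUL",(206,252),.06),("pipeUR",(355,241),.06),("pipeLL",(206,317),.03),("pipeLR",(355,308),.03)]:
    print(n,np.round(hit(c,(q[1]/480,q[0]/640),z),4))
m=robot.regions_of("pipe",c)[0]; ys,xs=np.where(m["mask"]); print(m["conf"],m["extent"],cv2.minAreaRect(np.c_[xs,ys].astype(np.float32)))
# silhouette fit of cylinder
from scipy.optimize import least_squares
E=np.array(c["eye"]); cols=range(215,350,6)
obs=[(x,np.where(m["mask"][:,x])[0].min(),np.where(m["mask"][:,x])[0].max()+1) for x in cols]
def res(p):
    a=p[1];ax=np.array([np.cos(a),np.sin(a),0]);C=np.array([.447,p[0],.047]);o=[]
    for x,u,l in obs:
        for v in (u,l):
            e,d=ray(c,(v/480,x/640)); n=np.cross(d,ax); o.append(abs((C-e)@n)/np.linalg.norm(n)-.035)
    return o
f=least_squares(res,[0.003,.1],loss="soft_l1",f_scale=.001);print(f.x[0],np.degrees(f.x[1]),np.std(res(f.x)))
E
```

```text
ptrL [ 0.3803 -0.1775  0.037 ]
ptrR [ 0.5537 -0.1495  0.037 ]
outTL [0.3324 0.1253 0.024 ]
outTR [0.5094 0.1533 0.024 ]
outR low [ 0.5725 -0.2052  0.024 ]
outL low [ 0.3938 -0.2497  0.024 ]
batL [0.3495 0.093  0.024 ]
batR [0.5024 0.1174 0.024 ]
pipeUL [0.3661 0.0303 0.06  ]
pipeUR [0.5025 0.0578 0.06  ]
pipeLL [ 0.3614 -0.0548  0.03  ]
pipeLR [ 0.5168 -0.0253  0.03  ]
0.56 [0.3106, 0.5167, 0.2608, 0.1477] ((280.3960876464844, 283.986328125), (71.19905090332031, 165.31552124023438), 88.02507019042969)
0.001958952114384174 9.005741394353455 0.00043923946855274333
```

```bash
python3 - <<'E'
from h import *
s=robot.get_state()
for r in plan([.434,.0588,.1],9.1,4,s): print(r)
E
```

```text
[-0.0086, -0.0095, 0.0399, -0.0, -0.0, -0.55]
[-0.0085, -0.0096, 0.0399, -0.0, -0.0, -0.55]
[-0.0084, -0.0097, 0.0399, -0.0, -0.0, -0.55]
[-0.0083, -0.0098, 0.0399, -0.0, -0.0, -0.55]
```

Request:
{"op": "step_arm", "data": {
  "deltas": [
    [-0.0085,-0.0097,0.04,0,0,-0.6],
    [-0.0085,-0.0097,0.04,0,0,-0.6],
    [-0.0085,-0.0097,0.04,0,0,-0.6],
    [-0.0085,-0.0097,0.04,0,0,-0.6],
    [0,0,0,0,0,0],
    [0,0,0,0,0,0]
  ]
}}

```text
clock: 3.62
tcp_pos: [0.4353, 0.0587, 0.1008]
tool_rot: [[-0.161, 0.987, 0.002], [0.987, 0.161, 0.0], [0.0, 0.002, -1.0]]
force: [-0.8, -1.0, 0.3]
grip_width: 0.0857
gripper_force: 0.0
```

```bash
python3 - <<'E'
from h import *
s=robot.get_state()
for r in plan([.434,.0588,.034],9.1,3,s): print(r)
c=robot.camera("wrist");cv2.imwrite("pics/w2.png",c["frame"][:,:,::-1])
E
```

```text
[0.0001, -0.0004, 0.0223, 0.03, -0.0, 0.06]
[0.0001, -0.0004, 0.0223, 0.03, -0.0, 0.06]
[0.0001, -0.0004, 0.0223, 0.03, -0.0, 0.06]
```

View pics/w2.png

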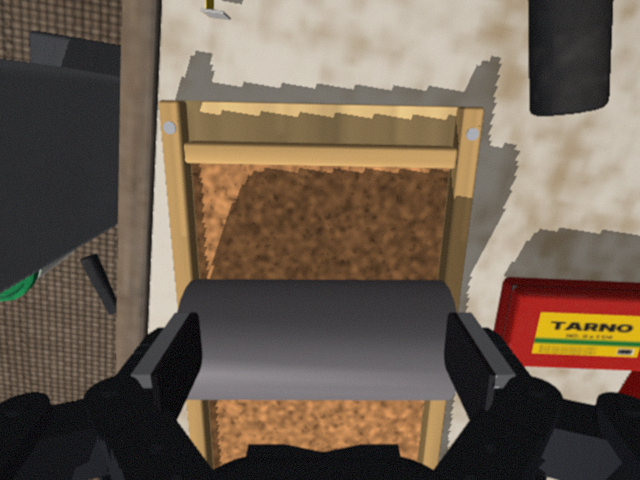

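The pipe sits square between the rails at rows 280-400. The fingers show at rows 315-400, so I'll check the fingertip projection before going down.

```bash
python3 - <<'E'
from h import *
c=robot.camera("wrist");s=robot.get_state();T=np.array(s["tool_rot"]);p=np.array(s["tcp_pos"])
print(np.round(c["eye"],3),p)
for d in [(0,.0425,-.005),(0,-.0425,-.005),(.011,.0425,-.005),(-.011,.0425,-.005),(-.011,.0425,-.05)]: print(d,np.round(proj(c,p+T@d)))
u=np.array([.988,.157,0])
print("pipe",[np.round(proj(c,np.array([.443,.0015,.047])+u*k)) for k in(-.075,.075)], "top",np.round(proj(c,[.443,.0015,.082])))
m=robot.regions_of("pipe",c)[0]; obs=[]
from scipy.optimize import least_squares
for x in range(215,430,8):
    v=np.where(m["mask"][:,x])[0]; obs.append((x,v.min(),v.max()+1))
def res(q):
    ax=np.array([np.cos(q[1]),np.sin(q[1]),0]);C=np.array([.443,q[0],.047]);o=[]
    for x,a,b in obs:
        for v in (a,b):
            e,d=ray(c,(v/480,x/640)); n=np.cross(d,ax); o.append(abs((C-e)@n)/np.linalg.norm(n)-.035)
    return o
f=least_squares(res,[0.003,.1],loss="soft_l1",f_scale=.001);print(f.x[0],np.degrees(f.x[1]),np.std(res(f.x)))
E
```

```text
[0.423 0.135 0.271] [0.43573835 0.05898651 0.10115102]
(0, 0.0425, -0.005) [422. 293.]
(0, -0.0425, -0.005) [224. 293.]
(0.011, 0.0425, -0.005) [424. 269.]
(-0.011, 0.0425, -0.005) [420. 315.]
(-0.011, 0.0425, -0.05) [450. 380.]
pipe [array([195., 338.]), array([443., 338.])] top [319. 373.]
0.001404838207039929 8.964375996302403 0.00021651277404163916
```

Request:
{"op": "step_arm", "data": {
  "deltas": [
    [0,0,0.0223,0,0,0],
    [0,0,0.0223,0,0,0],
    [0,0,0.0223,0,0,0],
    [0,0,0,0,0,0],
    [0,0,0,0,0,0]
  ],
  "jaw": 0.6
}}

```text
clock: 4.4
tcp_pos: [0.4349, 0.0585, 0.0337]
tool_rot: [[-0.161, 0.987, 0.001], [0.987, 0.161, 0.001], [0.0, 0.001, -1.0]]
force: [0.8, 0.0, 0.3]
grip_width: 0.0514
gripper_force: 0.0
```

```bash
python3 - <<'E'
from h import *
c=robot.camera("wrist");a=c["frame"][180:480,60:580]
d=robot.camera("scene");b=cv2.resize(d["frame"][190:310,220:420],None,fx=2.5,fy=2.5)
s=robot.get_state();T=np.array(s["tool_rot"]);p=np.array(s["tcp_pos"])
for g in [(0,.025,.0),(0,-.025,.0),(.011,.025,.0)]: print(np.round(proj(c,p+T@g)),np.round(proj(d,p+T@g)))
im=np.zeros((600,520,3),np.uint8);im[:300]=a;im[300:,:500]=b
cv2.imwrite("pics/w3.png",im[:,:,::-1]);print(s["clock"],p,s["force"],s["grip_width"])
E
```

```text
[380. 288.] [298. 242.]
[266. 288.] [284. 250.]
[381. 264.] [296. 240.]
4.5 [0.43492919 0.05851477 0.03375504] [0.50664069 0.4301036  0.47997403] 0.051366043887253715
```

View pics/w3.png

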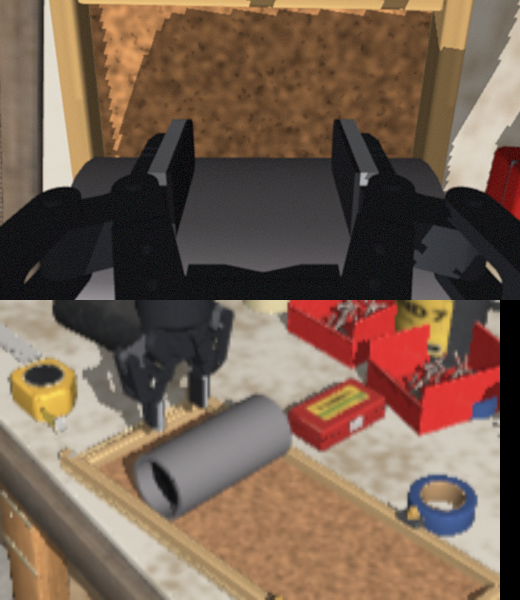

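```bash
python3 - <<'E'
from h import *
s=robot.get_state();T=np.array(s["tool_rot"]);p=np.array(s["tcp_pos"]);ims=[]
for n,(r,q) in {"wrist":((240,200),1),"scene":((215,260),5),"side":((190,255),5)}.items():
    c=robot.camera(n);k=4 if n!="wrist" else 2
    im=cv2.resize(c["frame"][r[0] if 0 else r[0]:r[0]+(75 if k==4 else 150),r[1]:r[1]+(100 if k==4 else 200)],None,fx=k,fy=k,interpolation=cv2.INTER_CUBIC)
    for z,col in((.003,(255,0,0)),(-.01,(255,255,0)),(-.02,(0,255,0))):
        for y in(.026,-.026):
            u=proj(c,p+T@[0,y,z]);cv2.circle(im,(int((u[0]-r[1])*k),int((u[1]-r[0])*k)),2,col,-1)
    ims.append(im)
ims.append(ims[0]*0)
cv2.imwrite("pics/w4.png",np.vstack([np.hstack(ims[:2]),np.hstack(ims[2:])])[:,:,::-1])
E
```

```text
(no output)
```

View pics/w4.png

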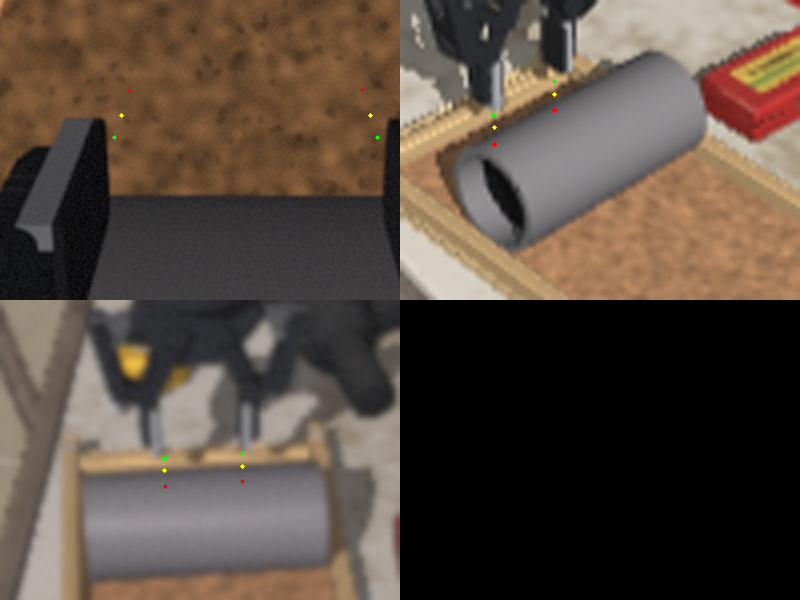

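All three views agree that the fingertips (jaw 0.6) are about 24 mm above where I assumed. They are at z≈0.058 now, so I'll go 20 mm lower.

Request:
{"op": "step_arm", "data": {
  "deltas": [
    [0,0,0.01,0,0,0],
    [0,0,0.01,0,0,0],
    [-0.003,0,0,0,0,0],
    [-0.003,0,0,0,0,0],
    [0,0,0,0,0,0]
  ]
}}

```text
clock: 5.28
tcp_pos: [0.4351, 0.0518, 0.0128]
tool_rot: [[-0.16, 0.987, 0.0], [0.987, 0.16, -0.0], [-0.0, 0.0, -1.0]]
force: [-0.6, -0.2, -0.0]
grip_width: 0.0512
gripper_force: 0.0
```

```bash
python3 - <<'E'
from h import *
s=robot.get_state();print(s["clock"],s["tcp_pos"],s["force"]);ims=[]
for n,r in {"scene":(205,250),"side":(180,255)}.items():
    c=robot.camera(n)
    ims.append(cv2.resize(c["frame"][r[0]:r[0]+90,r[1]:r[1]+100],None,fx=4,fy=4,interpolation=cv2.INTER_CUBIC))
cv2.imwrite("pics/w5.png",np.hstack(ims)[:,:,::-1])
E
```

```text
5.275 [0.43513657 0.05184342 0.01281495] [-0.56252996 -0.15624729 -0.01956272]
```

View pics/w5.png

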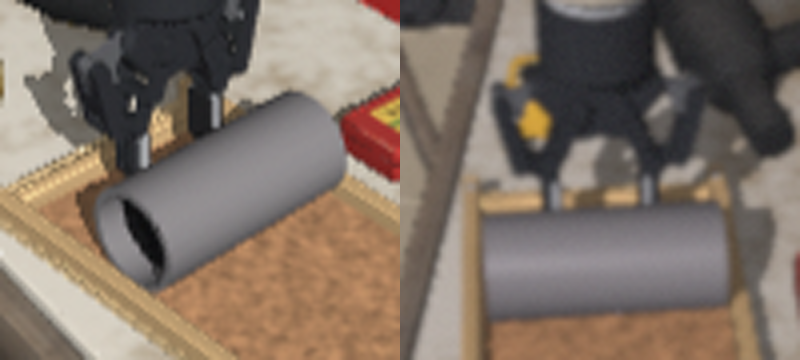

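The tips are now behind the pipe and the gripper body is well clear of it. I'll start pushing gently.

Request:
{"op": "step_arm", "data": {
  "deltas": [
    [-0.002,0,0,0,0,0],
    [-0.003,0,0,0,0,0],
    [-0.003,0,0,0,0,0],
    [-0.004,0,0,0,0,0],
    [-0.004,0,0,0,0,0],
    [-0.005,0,0,0,0,0],
    [-0.005,0,0,0,0,0],
    [-0.005,0,0,0,0,0]
  ]
}}

```text
clock: 6.38
tcp_pos: [0.4401, 0.0213, 0.0127]
tool_rot: [[-0.161, 0.987, 0.0], [0.987, 0.161, 0.0], [0.0, 0.0, -1.0]]
force: [0.6, -0.8, 0.2]
grip_width: 0.0513
gripper_force: 0.1
```

```bash
cat >> h.py <<'E'
from scipy.optimize import least_squares
V=np.array([-.158,.9874,0]);P=np.array([.467,-.1635,.047])
def pipe(names=("wrist",)):
    for n in names:
        c=robot.camera(n); ms=robot.regions_of("pipe",c)
        if not ms: print(n,"none");continue
        m=ms[0]["mask"];obs=[];xs=np.where(m.any(0))[0];w=np.ptp(xs)
        for x in range(int(xs.min()+.1*w),int(xs.max()-.1*w),4):
            v=np.where(m[:,x])[0]; obs.append((x,v.min(),v.max()+1))
        at=robot.place_of("pipe",c); g=hit(c,at[0]["at"],.047) if at else P
        def res(q):
            ax=np.array([np.cos(q[1]),np.sin(q[1]),0]);C=P+q[0]*V;o=[]
            for x,a,b in obs:
                for v in (a,b):
                    e,d=ray(c,(v/480,x/640)); k=np.cross(d,ax); o.append(abs((C-e)@k)/np.linalg.norm(k)-.035)
            return o
        f=least_squares(res,[(g-P)@V,.158],loss="soft_l1",f_scale=.001)
        print(n,"to go mm %.1f"%(f.x[0]*1e3),"yaw %.2f"%np.degrees(f.x[1]),"std mm %.2f"%(1e3*np.std(res(f.x))),"net: %.1f"%(1e3*(g-P)@V),ms[0]["conf"])
    s=robot.get_state();print(s["clock"],np.round(s["tcp_pos"],4),np.round(s["force"],2),"tcp v mm %.1f"%(1e3*(np.array(s["tcp_pos"])-P)@V))
E
python3 -c "
from h import *
pipe(('wrist','side'))"
```

```text
Traceback (most recent call last):
  File "h.py", line 29, in pipe
    v=np.where(m[:,x])[0]; obs.append((x,v.min(),v.max()+1))
                                         ~~~~~^^
ValueError: zero-size array to reduction operation minimum which has no identity
```

```bash
sed -i 's/v=np.where(m\[:,x\])\[0\]; obs.append((x/v=np.where(m[:,x])[0]\n            if len(v): obs.append((x/' h.py
python3 -c "
from h import *
pipe(('wrist','side','scene'))"
```

```text
wrist to go mm 136.9 yaw 9.19 std mm 13.82 net: 137.5 0.55
side to go mm 128.8 yaw 93.75 std mm 18.52 net: 329.7 0.79
scene to go mm 130.5 yaw 7.34 std mm 5.00 net: 123.2 0.64
6.925 [0.44   0.0218 0.0127] [-0.04  0.47 -0.53] tcp v mm 187.2
```

Request:
{"op": "step_arm", "data": {
  "deltas": [
    [-0.003,0,0,0,0,0],
    [-0.004,0,0,0,0,0],
    [-0.005,0,0,0,0,0],
    [-0.005,0,0,0,0,0],
    [-0.005,0,0,0,0,0],
    [-0.005,0,0,0,0,0],
    [-0.005,0,0,0,0,0],
    [-0.005,0,0,0,0,0]
  ]
}}

```text
clock: 7.92
tcp_pos: [0.446, -0.0152, 0.0127]
tool_rot: [[-0.161, 0.987, 0.0], [0.987, 0.161, 0.0], [0.0, 0.0, -1.0]]
force: [-0.0, -0.0, -0.2]
grip_width: 0.0514
gripper_force: 0.0
```

Request:
{"op": "step_arm", "data": {
  "deltas": [
    [-0.005,0,0,0,0,0],
    [-0.005,0,0,0,0,0],
    [-0.005,0,0,0,0,0],
    [-0.005,0,0,0,0,0],
    [-0.005,0,0,0,0,0],
    [-0.005,0,0,0,0,0],
    [-0.005,0,0,0,0,0],
    [-0.005,0,0,0,0,0]
  ]
}}

```text
clock: 8.93
tcp_pos: [0.4525, -0.0546, 0.0127]
tool_rot: [[-0.161, 0.987, 0.0], [0.987, 0.161, 0.0], [0.0, 0.0, -1.0]]
force: [-0.2, -0.4, -0.1]
grip_width: 0.0515
gripper_force: 0.1
```

Request:
{"op": "step_arm", "data": {
  "deltas": [
    [-0.005,0,0,0,0,0],
    [-0.005,0,0,0,0,0],
    [-0.005,0,0,0,0,0],
    [-0.005,0,0,0,0,0],
    [-0.004,0,0,0,0,0],
    [-0.003,0,0,0,0,0],
    [-0.002,0,0,0,0,0],
    [0,0,0,0,0,0]
  ]
}}

```text
clock: 9.93
tcp_pos: [0.4571, -0.083, 0.0127]
tool_rot: [[-0.161, 0.987, 0.0], [0.987, 0.161, 0.0], [0.0, 0.0, -1.0]]
force: [-0.8, -0.3, 0.4]
grip_width: 0.0515
gripper_force: 0.0
```

```bash
python3 -c "
from h import *
pipe(('wrist','side','scene'))
c=robot.camera('wrist');d=robot.camera('side')
im=np.zeros((480,800,3),np.uint8);im[:,:500]=c['frame'][:,70:570]
im[:300,500:]=cv2.resize(d['frame'][230:330,260:360],None,fx=3,fy=3,interpolation=cv2.INTER_CUBIC)
cv2.imwrite('pics/w6.png',im[:,:,::-1])"
```

```text
wrist to go mm 33.9 yaw 8.91 std mm 13.01 net: 34.1 0.59
side to go mm 30.2 yaw 9.33 std mm 0.66 net: 24.0 0.77
scene to go mm 32.6 yaw 5.84 std mm 5.03 net: 37.7 0.81
10.375 [ 0.4571 -0.0829  0.0127] [-0.86  0.31  0.22] tcp v mm 81.2
```

View pics/w6.png

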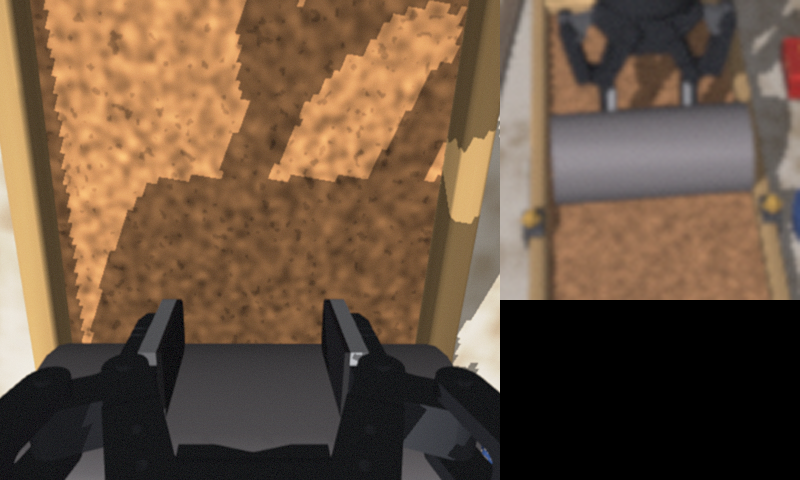

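The pipe is square, with roughly 30 mm left to go by the side view. The pointers differ between views because of parallax, so I'll rise straight up and measure both from above.

Request:
{"op": "step_arm", "data": {
  "deltas": [
    [0.004,0,0,0,0,0],
    [0,0,-0.06,0,0,0],
    [0,0,-0.06,0,0,0],
    [0,0,-0.06,0,0,0],
    [0,0,-0.06,0,0,0],
    [0,0,0,0,0,0],
    [0,0,0,0,0,0]
  ]
}}

```text
clock: 11.35
tcp_pos: [0.4561, -0.0786, 0.2524]
tool_rot: [[-0.162, 0.987, -0.0], [0.987, 0.162, 0.0], [0.0, -0.0, -1.0]]
force: [-0.1, -0.4, -0.6]
grip_width: 0.0513
gripper_force: 0.0
```

```bash
python3 -c "
from h import *
pipe(('wrist','side'))
c=robot.camera('wrist')
m=robot.regions_of('pointers',c);print([(r['conf'],np.round(np.array(r['extent'])*[640,480,640,480])) for r in m[:3]])
m=robot.place_of('pointers',c);print([(r['conf'],np.array(r['at'])*[480,640]) for r in m[:3]])
cv2.imwrite('pics/w7.png',c['frame'][:,:,::-1])"
```

```text
wrist to go mm 33.0 yaw 9.26 std mm 0.26 net: 31.8 0.85
side to go mm 31.4 yaw 9.62 std mm 0.97 net: 43.2 0.8
11.65 [ 0.4559 -0.079   0.2518] [-0.14  0.52 -0.43] tcp v mm 85.2
[(0.94, array([221., 269., 191.,  28.]))]
[]
```

View pics/w7.png

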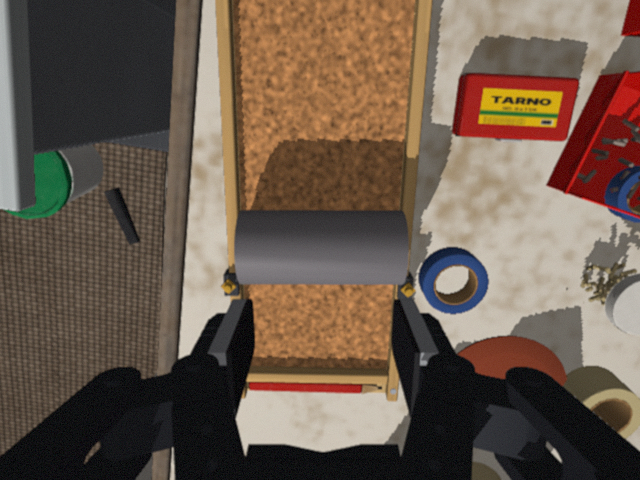

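The pipe is square (columns 237-406, rows 210-284) and the brass diamonds are at (230,286) and (408,288). Next I'll compute the remaining distance.

```bash
python3 -c "
from h import *
c=robot.camera('wrist');h=cv2.cvtColor(c['frame'],cv2.COLOR_RGB2HSV)
for x0 in (219,397):
    s=h[265:300,x0:x0+24]; k=(s[...,0]>14)&(s[...,0]<32)&(s[...,1]>150)&(s[...,2]>120)
    k=cv2.morphologyEx(k.astype(np.uint8),cv2.MORPH_OPEN,np.ones((2,2),np.uint8));n,l,st,ce=cv2.connectedComponentsWithStats(k)
    for i in range(1,n):
        if st[i,4]<6: continue
        q=ce[i]+[x0+.5,265.5]
        print(st[i],np.round(q,1),[np.round(hit(c,(q[1]/480,q[0]/640),z),4).tolist()+[round(1e3*float((hit(c,(q[1]/480,q[0]/640),z)-P)@V),1)] for z in(.03,.038)])
for y in (-.0195,.0): pass
print('eye',c['eye'])
m=robot.regions_of('pointers',c)[0]['mask']
for sl in (slice(0,320),slice(320,640)):
    ys,xs=np.where(m[:,sl]);print(ys.min(),ys.max(),xs.min()+sl.start,xs.max()+sl.start,ys.mean(),xs.mean()+sl.start)
# batten inner faces for a check
for q in ((320,368),(258,372),(385,373)):print(np.round(1e3*((hit(c,(q[1]/480,q[0]/640),.024)-P)@V),1))
"
```

```text
[ 4 20 13  9 64] [229.  289.1] [[0.3784, -0.1961, 0.03, -18.2], [0.3797, -0.1921, 0.038, -14.5]]
[ 5 23 13  9 68] [408.2 292.6] [[0.5595, -0.1705, 0.03, -21.5], [0.5572, -0.1671, 0.038, -17.8]]
eye [ 0.44372016 -0.002564    0.4220899 ]
270 295 221 239 283.5528455284553 229.95934959349594
273 299 396 414 288.0730994152047 405.17543859649123
-115.6
-121.0
-121.9
```

```bash
python3 -c "
from h import *
def brass(f,x0,y0,w,hh):
    h=cv2.cvtColor(f,cv2.COLOR_RGB2HSV)[y0:y0+hh,x0:x0+w]
    k=((h[...,0]>14)&(h[...,0]<32)&(h[...,1]>150)&(h[...,2]>120)).astype(np.uint8)
    n,l,st,ce=cv2.connectedComponentsWithStats(k)
    return [(st[i,4],np.round(ce[i]+[x0+.5,y0+.5],1).tolist()) for i in range(1,n) if st[i,4]>3]
w1=cv2.imread('pics/wrist1.png')[:,:,::-1]
print('w1',brass(w1,205,400,24,32),brass(w1,362,398,20,32))
cs={n:robot.camera(n) for n in('wrist','side','scene')}
print('wr',brass(cs['wrist']['frame'],219,265,24,36),brass(cs['wrist']['frame'],397,265,24,36))
print('si',brass(cs['side']['frame'],262,292,20,20),brass(cs['side']['frame'],342,288,20,20))
print('sc',brass(cs['scene']['frame'],322,302,20,20))
c=cs['wrist'];s=robot.get_state();T=np.array(s['tool_rot']);p=np.array(s['tcp_pos']);print('cam in tool',np.round(T.T@(c['eye']-p),4),np.round(R.from_matrix(T.T@np.array(c['rotation'])).as_rotvec(),4))
E=T.T@(c['eye']-p);Q=T.T@np.array(c['rotation'])
T1=np.array([[-0.112,.994,.002],[.994,.112,-.001],[-.001,.002,-1]]);p1=np.array([.46938,.09312,.26039])
c1=dict(c,eye=p1+T1@E,rotation=T1@Q);print(np.round(c1['eye'],4))
for y in(-.0415,-.0):pass
for q in((217,418),(372,413)):print(np.round(hit(c1,(q[1]/480,q[0]/640),.037),4))
im=[cv2.resize(w1[395:435,200:240],None,fx=6,fy=6,interpolation=0),cv2.resize(w1[395:435,352:392],None,fx=6,fy=6,interpolation=0)]
f=c['frame'];im2=[cv2.resize(f[265:305,210:250],None,fx=6,fy=6,interpolation=0),cv2.resize(f[265:305,388:428],None,fx=6,fy=6,interpolation=0)]
f=cs['side']['frame'];im3=[cv2.resize(f[285:315,256:286],None,fx=8,fy=8,interpolation=0),cv2.resize(f[285:315,336:366],None,fx=8,fy=8,interpolation=0)]
cv2.imwrite('pics/w8.png',np.hstack([np.vstack(i) for i in(im,im2,im3)])[:,:,::-1])
"
```

```text
w1 [(np.int32(43), [215.7, 424.0])] [(np.int32(44), [372.6, 420.1])]
wr [(np.int32(67), [227.8, 288.0])] [(np.int32(74), [406.8, 291.4])]
si [] []
sc []
cam in tool [ 0.0775 -0.0002 -0.1696] [-0.2401 -0.2399  1.5579]
[0.4602 0.1703 0.4299]
[ 0.3797 -0.1822  0.037 ]
[ 0.5538 -0.1561  0.037 ]
```

View pics/w8.png

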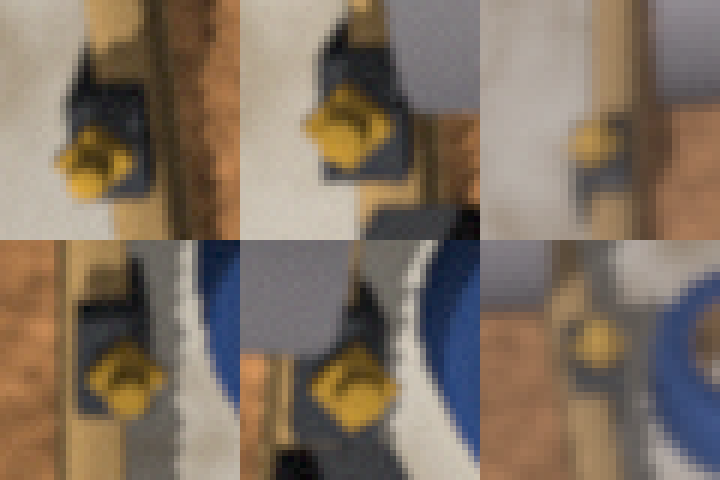

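Zoomed in, each diamond sits on top of its saddle. Diamond centres are wrist-now (228,286.2) and (406.7,289.7), wrist-first (215.8,422) and (372.8,418.3), side (271,302.7) and (350.8,297.9). I'll triangulate these.

```bash
python3 -c "
from h import *
cs={n:robot.camera(n) for n in('wrist','side')};c=cs['wrist'];s=robot.get_state();T=np.array(s['tool_rot']);p=np.array(s['tcp_pos'])
E=T.T@(c['eye']-p);Q=T.T@np.array(c['rotation'])
T1=np.array([[-0.112,.994,.002],[.994,.112,-.001],[-.001,.002,-1]]);p1=np.array([.46938,.09312,.26039])
c1=dict(c,eye=p1+T1@E,rotation=T1@Q)
X=[]
for w,a,sd in(((228,286.2),(215.8,422),(271,302.7)),((406.7,289.7),(372.8,418.3),(350.8,297.9))):
    o=[(c,w),(c1,a),(cs['side'],sd)]
    r=lambda X,o=o:np.concatenate([np.subtract(proj(k,X),q) for k,q in o])
    f=least_squares(r,[.45,-.18,.035]);print(np.round(f.x,4),np.round(r(f.x),1))
    for k,q in o: print('   z.038:',np.round(hit(k,(q[1]/480,q[0]/640),.038),4))
    X.append(f.x)
M=(X[0]+X[1])/2;print(M,'offset v',1e3*(M-P)@V,'yaw',np.degrees(np.arctan2(*(X[1]-X[0])[1::-1])))
pipe(('wrist','side'))
"
```

```text
[ 0.3777 -0.1922  0.032 ] [-0.   0.1  0.  -0.1 -0.  -0.1]
   z.038: [ 0.3787 -0.1892  0.038 ]
   z.038: [ 0.3788 -0.1871  0.038 ]
   z.038: [ 0.3791 -0.1982  0.038 ]
[ 0.5568 -0.1668  0.0325] [-0.2  0.1 -0.2 -0.1  0.9 -0.3]
   z.038: [ 0.5554 -0.1643  0.038 ]
   z.038: [ 0.5557 -0.1625  0.038 ]
   z.038: [ 0.5546 -0.1733  0.038 ]
[ 0.46725903 -0.17949194  0.03225535] offset v -15.831370989453292 yaw 8.079253463195062
wrist to go mm 33.2 yaw 9.24 std mm 0.50 net: 37.5 0.83
side to go mm 31.1 yaw 8.22 std mm 0.80 net: 27.9 0.71
12.45 [ 0.4564 -0.079   0.2527] [0.79 0.87 0.71] tcp v mm 85.1
```

There are about 48 mm left. The pointer midpoint is 16 mm beyond my first estimate.

Request:
{"op": "step_arm", "data": {
  "deltas": [
    [0,0,0.06,0,0,0.6],
    [0,0,0.06,0,0,0],
    [0,0,0.06,0,0,0],
    [0,0,0.04,0,0,0],
    [0,0,0.02,0,0,0],
    [0,0,0,0,0,0],
    [-0.002,0,0,0,0,0],
    [-0.002,0,0,0,0,0]
  ]
}}

```text
clock: 13.45
tcp_pos: [0.458, -0.0831, 0.0138]
tool_rot: [[-0.151, 0.989, 0.002], [0.989, 0.151, 0.0], [-0.0, 0.002, -1.0]]
force: [0.7, -0.6, 0.4]
grip_width: 0.0511
gripper_force: 0.0
```

Request:
{"op": "step_arm", "data": {
  "deltas": [
    [-0.003,0,0,0,0,0],
    [-0.004,0,0,0,0,0],
    [-0.004,0,0,0,0,0],
    [-0.004,0,0,0,0,0],
    [-0.004,0,0,0,0,0],
    [-0.004,0,0,0,0,0],
    [-0.004,0,0,0,0,0],
    [-0.004,0,0,0,0,0]
  ]
}}

```text
clock: 14.45
tcp_pos: [0.4618, -0.1139, 0.0127]
tool_rot: [[-0.151, 0.989, 0.0], [0.989, 0.151, -0.0], [-0.0, 0.0, -1.0]]
force: [-0.0, 0.3, -0.4]
grip_width: 0.051
gripper_force: 0.1
```

Request:
{"op": "step_arm", "data": {
  "deltas": [
    [-0.004,0,0,0,0,0],
    [-0.003,0,0,0,0,0],
    [-0.003,0,0,0,0,0],
    [-0.002,0,0,0,0,0],
    [0,0,0,0,0,0],
    [0,0,0,0,0,0]
  ]
}}

```text
clock: 15.2
tcp_pos: [0.4635, -0.1253, 0.0127]
tool_rot: [[-0.151, 0.989, -0.0], [0.989, 0.151, 0.0], [0.0, -0.0, -1.0]]
force: [0.3, 0.1, -0.9]
grip_width: 0.0512
gripper_force: 0.0
```

```bash
sed -i 's/^V=np.*/V=np.array([-.1513,.9885,0]);P=np.array([.4673,-.1795,.047])/' h.py; python3 -c "
from h import *
pipe(('side','side','wrist'))"
```

```text
side to go mm 1.4 yaw 9.37 std mm 0.83 net: 3.5 0.74
side to go mm 1.7 yaw 8.84 std mm 0.79 net: 4.2 0.7
wrist to go mm 4.6 yaw 9.13 std mm 13.83 net: 4.0 0.8
15.65 [ 0.4635 -0.1254  0.0127] [-0.04 -0.73  0.85] tcp v mm 54.0
```

Request:
{"op": "step_arm", "data": {
  "deltas": [
    [0.004,0,0,0,0,0],
    [0,0,-0.06,0,0,0],
    [0,0,-0.06,0,0,0],
    [-0.03,0,-0.06,0,0,0],
    [-0.03,0,-0.06,0,0,0],
    [-0.03,0,0,0,0,0],
    [0,0,0,0,0,0],
    [0,0,0,0,0,0]
  ]
}}

```text
clock: 16.65
tcp_pos: [0.4755, -0.2054, 0.2439]
tool_rot: [[-0.151, 0.988, -0.001], [0.988, 0.151, 0.001], [0.001, -0.001, -1.0]]
force: [-0.9, 0.2, -0.3]
grip_width: 0.0516
gripper_force: 0.0
```

```bash
python3 -c "
from h import *
pipe(('wrist','wrist','side'))
c=robot.camera('wrist')
m=robot.regions_of('pointers',c);print([(r['conf'],np.round(np.array(r['extent'])*[640,480,640,480])) for r in m[:3]])
q=[proj(c,X) for X in ([.3777,-.1922,.032],[.5568,-.1668,.0325])];print(np.round(q))
y0=max(0,int(q[0][1])-60);f=c['frame'][y0:y0+140,int(q[0][0])-30:int(q[1][0])+30];print(y0,int(q[0][0])-30,f.shape,c['eye'])
cv2.imwrite('pics/w9.png',cv2.resize(f,None,fx=3,fy=3,interpolation=cv2.INTER_CUBIC)[:,:,::-1])"
```

```text
wrist to go mm 4.1 yaw 9.05 std mm 0.50 net: 5.4 0.96
wrist to go mm 4.1 yaw 9.19 std mm 0.28 net: 4.7 0.59
side to go mm 1.4 yaw 9.30 std mm 0.62 net: 12.4 0.61
17.1 [ 0.4759 -0.2062  0.2444] [-0.62 -0.    1.06] tcp v mm -27.7
[(0.81, array([207., 144., 219.,  28.]))]
[[218. 160.]
 [418. 162.]]
100 187 (140, 260, 3) [ 0.46399062 -0.12963195  0.41422882]
```

View pics/w9.png

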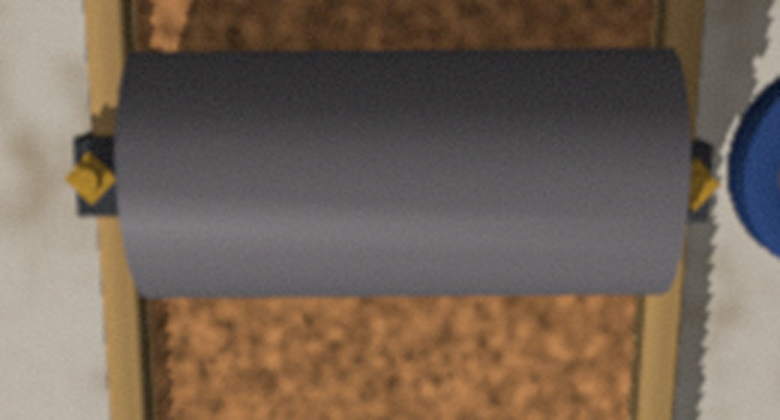

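```bash
python3 -c "
from h import *
c=robot.camera('wrist');f=cv2.cvtColor(c['frame'],cv2.COLOR_RGB2LAB).astype(float)
b=cv2.GaussianBlur(f,(3,3),0)
# side edges of rails: max gradient of b* (wood/bench, outer edge) around expected columns
def edge(rows,fun,lo,hi,ch,sign):
    pts=[]
    for r in rows:
        g=np.gradient(b[r,:,ch])*sign; x=fun(r); a=int(x+lo); k=a+np.argmax(g[a:int(x+hi)]); 
        d=(g[k+1]-g[k-1])/(2*(2*g[k]-g[k+1]-g[k-1])+1e-9); pts.append(hit(c,((r+.5)/480,(k+d+.5)/640),.024))
    X=np.array(pts)[:,:2]
    l=cv2.fitLine(X.astype(np.float32),cv2.DIST_HUBER,0,.001,1e-4).ravel(); n=np.array([-l[1],l[0]]);e=(X-l[2:])@n
    a=np.degrees(np.arctan2(l[1],l[0])); a=(a+180)%180-90
    print('yaw %.2f'%a, 'std mm %.2f'%(1e3*np.median(abs(e))), np.round(X[[0,-1]],3).tolist())
rows=[*range(5,95,3)]+[*range(175,250,3)]
print('L outer');edge(rows,lambda r:187+88/3+(r-100)*22/420,-8,8,2,1)
print('R outer');edge(rows,lambda r:187+708/3-(r-100)*36/420,-8,8,2,-1)
"
```

```text
L outer
yaw 8.10 std mm 0.07 [[0.359, -0.067], [0.389, -0.278]]
R outer
yaw 8.09 std mm 0.06 [[0.54, -0.04], [0.57, -0.25]]
```

```bash
sed -i 's/^V=np.*/V=np.array([-.1409,.99,0]);P=np.array([.4673,-.1795,.047])/' h.py; python3 -c "
from h import *
for r in plan([.4594,-.1241,.1327],7.8,3): print(r)"
```

```text
[0.0279, -0.0013, 0.0373, 0.0, -0.0, 0.29]
[0.0279, -0.0014, 0.0373, 0.0, -0.0, 0.29]
[0.0279, -0.0016, 0.0373, 0.0, -0.0, 0.29]
```

Request:
{"op": "step_arm", "data": {
  "deltas": [
    [0.028,-0.0014,0.0373,0,0,0.3],
    [0.028,-0.0014,0.0373,0,0,0.3],
    [0.028,-0.0014,0.0373,0,0,0.3],
    [0,0,0,0,0,0],
    [0,0,0.06,0,0,0],
    [0,0,0.04,0,0,0],
    [0,0,0.02,0,0,0],
    [0,0,0,0,0,0]
  ]
}}

```text
clock: 18.25
tcp_pos: [0.4593, -0.1247, 0.0122]
tool_rot: [[-0.135, 0.991, -0.001], [0.991, 0.135, -0.0], [-0.0, -0.001, -1.0]]
force: [1.0, -0.3, 0.5]
grip_width: 0.0511
gripper_force: 0.0
```

Request:
{"op": "step_arm", "data": {
  "deltas": [
    [-0.002,0,0,0,0,0],
    [-0.002,0,0,0,0,0],
    [-0.001,0,0,0,0,0],
    [-0.001,0,0,0,0,0],
    [0,0,0,0,0,0]
  ]
}}

```text
clock: 18.88
tcp_pos: [0.4604, -0.1299, 0.0128]
tool_rot: [[-0.135, 0.991, 0.0], [0.991, 0.135, 0.0], [-0.0, 0.0, -1.0]]
force: [-0.2, 0.1, 0.2]
grip_width: 0.051
gripper_force: 0.0
```

```bash
python3 -c "
from h import *
pipe(('side','side'))
s=robot.get_state();T=np.array(s['tool_rot']);print('tool yaw',np.degrees(np.arctan2(T[1,1],T[0,1])))"
```

```text
side to go mm 0.1 yaw 8.32 std mm 0.80 net: 1.6 0.9
side to go mm -0.4 yaw 7.43 std mm 0.89 net: -3.4 0.84
19.175 [ 0.4603 -0.1298  0.0126] [-0.26 -0.06  0.18] tcp v mm 50.1
tool yaw 7.779506025894164
```

Request:
{"op": "step_arm", "data": {
  "deltas": [
    [-0.0008,0,0,0,0,0],
    [-0.0007,0,0,0,0,0],
    [0,0,0,0,0,0],
    [0.004,0,0,0,0,0],
    [0,0,-0.06,0,0,0],
    [0,0,-0.06,0,0,0],
    [-0.03,0,-0.06,0,0,0],
    [-0.03,0,-0.06,0,0,0]
  ]
}}

```text
clock: 20.18
tcp_pos: [0.4673, -0.1828, 0.2465]
tool_rot: [[-0.137, 0.991, 0.001], [0.991, 0.137, 0.0], [0.0, 0.001, -1.0]]
force: [1.5, 0.4, -0.7]
grip_width: 0.0511
gripper_force: 0.0
```

Request:
{"op": "step_arm", "data": {
  "deltas": [
    [-0.03,0,0,0,0,0],
    [0,0,0,0,0,0],
    [0,0,0,0,0,0],
    [0,0,0,0,0,0]
  ]
}}

```text
clock: 20.68
tcp_pos: [0.4713, -0.2112, 0.2438]
tool_rot: [[-0.137, 0.991, -0.001], [0.991, 0.137, 0.001], [0.001, -0.001, -1.0]]
force: [0.2, 0.5, 0.3]
grip_width: 0.0514
gripper_force: 0.0
```

```bash
python3 -c "
from h import *
pipe(('wrist','wrist','side'))
c=robot.camera('wrist')
q=[proj(c,X) for X in ([.3777,-.1922,.032],[.5568,-.1668,.0325])];x0=int(q[0][0])-30
y0=max(0,int(q[0][1])-60);f=c['frame'][y0:y0+140,x0:int(q[1][0])+30];print(np.round((np.array(q)-[x0,y0])*3,1).tolist())
cv2.imwrite('pics/w10.png',cv2.resize(f,None,fx=3,fy=3,interpolation=cv2.INTER_CUBIC)[:,:,::-1])
v=c['eye']-P;print('cam v',v@V,v[2])"
```

```text
wrist to go mm 1.4 yaw 9.06 std mm 0.34 net: 2.5 0.71
wrist to go mm 1.3 yaw 9.24 std mm 0.50 net: -0.6 0.96
side to go mm -1.1 yaw 9.46 std mm 0.61 net: 5.5 0.61
21.125 [ 0.4716 -0.2124  0.2444] [ 0.1   1.04 -0.23] tcp v mm -33.2
[[90.9, 181.9], [694.9, 178.8]]
cam v 0.04425600682401094 0.3671800655063828
```

View pics/w10.png

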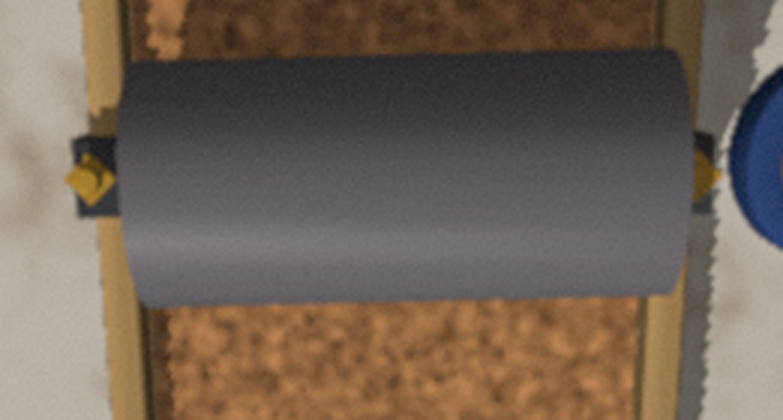

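The wrist view shows the pipe centred between the diamonds at (91,178) and (700,174), within about 1 mm. It is within about 1° of square, and the arm is clear.

```bash
python3 -c "
from h import *
print(robot.sign_off())"
```

```text
the job is handed in; nothing more can be done
None
```

The pipe now lies still with its middle line about 1 mm or less from the pointer line; it is about 1° off square across the board, which I left uncorrected. It was rolled there with the fingertips without lifting it or reaching the stop battens, none of the other things were touched, and the job was handed in at about 21 s.

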